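Slide the heavy castor crate home into its dock

TASK

Push the tall, heavy plywood crate of castors back into its empty three-sided dock on the bench until its back sits squared up flat against the dock's back stop, then move the hand clear of it. Push it with the fingertips low down near its base, within the bottom third of its height, so that it slides along upright and does not rock over; do not grip it or lift it. Leave everything else on the bench where it is.

Things in the scene. Friction and masses are not known exactly. Their poses are not given: they have to be found in the camera images.
- crate: The tall open plywood crate full of brass castors, 1.6 to 2.5 kg, sliding on the bench at 8 to 18 N; it may tip if pushed above about 80 mm. 260 mm high; box 101 mm deep (x), 155 wide (y; 171 at the rim), on a wooden plinth. Origin: centre of the underside. Own +x: to its back, away from the robot and into the dock. Starts 90-120 mm short of home, up to 20 mm sideways and 0.2 rad askew.
- crate_front (a point): Centre of the front face (towards the robot) of the crate's solid plinth, which is 45 mm high, 117 mm deep and 171 mm wide, the widest part of the crate all round; this point lies 58.5 mm in front of the crate's origin and 22.5 mm above the bench. A good place to push.
- dock: The crate's dock, fixed to the bench: a low dark wooden stall of two side cheeks and a back stop, 80 mm high, 18 mm thick, no floor, open towards the robot. Origin and axes: where the crate's own lie when it is home (+x into the dock, z up). Cheeks run from the stop forward to x = 0, inner faces at y = +-100.5 mm: 15 mm free on each side. Two low cleats are screwed down behind the stop.
- dock_stop (a point): Middle of the face of the dock's back stop that the back of the crate's plinth must meet: 58.5 mm beyond the dock's origin, 40 mm above the bench.
- chest: Fixed chest of small drawers beside the dock, on its left or on its right: 200 mm wide (y), 160 mm deep, 185 mm high. Origin: on the bench below its middle; drawer fronts towards the robot. It takes no part in the job.
- glue_bottle: Bystander, to be left alone: closed yellow plastic glue bottle, 60 mm diameter, 170 mm high, standing on the bench in front of the drawer chest. Origin: on its underside near its middle.
- wax_tin: Bystander, to be left alone: flat round metal tin of wax, 80 mm diameter, 45 mm high, standing on the bench on the +y side of the crate's way. Origin: on its underside near its middle.
- castor: Bystander, to be left alone: single loose brass plate castor with a black wheel, standing wheel-up on its 40 x 40 mm plate, 68 mm high, on the bench on the -y side of the crate's way. Origin: on its underside near its middle.
- screw_jar: Bystander, to be left alone: glass screw-top jar, 72 mm diameter, 85 mm high, standing near the robot on its left. Origin: on its underside near its middle.
- mallet: Bystander, to be left alone: rubber mallet lying down, head 105 mm long and 60 mm in diameter, wooden handle, about 280 mm long in all, near the robot on its right. Origin: on its underside near its middle.
- screwdriver: Bystander, to be left alone: screwdriver lying on the bench at the left side. Origin: on its underside near its middle.
- brush: Bystander, to be left alone: flat brush lying on the bench at the right side. Origin: on its underside near its middle.

How it is judged (in metres and radians):
At the end, for the whole second after the job is handed in: The crate stands upright and at rest on the bench between the dock's cheeks, its back within 6 mm of the back stop and square to it within 0.06 rad (x of crate in the frame of dock between -0.006 and 0.006 m and y of crate in the frame of dock between -0.02 and 0.02 m and angle between the x axis of crate and the x axis of dock, either way round below 0.06 rad and angle between crate's own z axis and vertical below 0.03 rad and height (world z) of crate below 0.005 m and linear speed of crate below 0.01 m/s); the robot touches nothing.
It fails at once if the crate is rocked or tipped (leans more than 0.15 rad) (angle between crate's own z axis and vertical above 0.15 rad).
It fails at once if the crate is lifted off the bench (its underside's middle more than 15 mm up) (height (world z) of crate above 0.015 m).
It fails at once if the fingers push, grip or hook the crate above the bottom third of its height (grasp point more than 110 mm above the bench while they bear on it) (contact force between the fingers and crate above 3 N and height (world z) of the grasp point above 0.11 m).
It fails at once if a bystander is displaced by more than 20 mm (distance of any of glue_bottle, wax_tin, castor, screw_jar, mallet, screwdriver, brush from where it was at the start of the episode above 0.02 m).
It fails at once if a standing bystander is tipped over (angle between any of glue_bottle, wax_tin, castor, screw_jar's own z axis and vertical above 0.5 rad).
It also fails if it takes over 38 s, if anything falls off the work surface, if the arm or the gripper's body presses on something with over 40 N, if the wrist force passes 120 N, or if a joint passes its speed limit or range.

ROBOT

A 6-joint arm with a two-finger parallel gripper is mounted at the origin on the work surface. World frame = base frame: x ahead of the robot, y to its left, z up, the work surface at z = 0. Lengths are in mm, angles in rad, forces in N, time in s.
With the tool pointing down it reaches from about 275 to 750 mm from the base axis. Payload 10.2 kg.
Tool frame: the origin (TCP) lies between the finger pads; the fingertips stand 11 mm ahead of it and the grasp point (between the pads) lies 8 mm behind it (ctrl.nose_length is the distance from the TCP to the fingertips, in mm); x points along the fingers, y is the direction in which the jaws open and shut, and the axes are right-handed (so a half turn about x gives the same grasp; the last joint's range is limited). The gripper opens to 85 mm and grips with 20 to 120 N. Pads are 22 mm wide; open, the fingers measure 114 mm over their backs; the gripper's body (76 mm by 85 mm) begins 54 mm behind the grasp point. The pads swing forward as they close: fully open they stand 13 mm farther back than shut.
Start: joints at [-1.367, 0.313, 1.498, -0, 1.331, -0.223], TCP at [217.317, -477.917, 242.294] pointing down, gripper open.
Joint ranges: [-2.94, 2.94], [-0.97, 2.17], [0.19, 2.56], [-1.23, 4.37], [0.02, 3.11], [-2.88, 2.88]. Speed limits (rad/s): [2.39, 2.39, 3.01, 3.14, 3.14, 3.14].

INTERFACE

Orientations are given as a unit quaternion [w, x, y, z].
In Python, from rig import ctrl, capture, ticket gives the robot as it stands.
- The arm moves only by the tool step_arm, never from a script. Its argument "commands" is a list of rows, each a list of 2 entries, a list of its own where there are three numbers: the shift along the world's x, y, z normalised to -1 to 1, where 1 is 0.04 m, then the turn about the world's z normalised to -1 to 1, where 1 is 180 degrees. A call has 1 to 5 rows; each row shifts and turns the commanded pose from where the row before left it; what a row does not reach is not made up. A row lasts 1/10 s, in which the tool goes at most 50 mm and 8.59 degrees, less where a joint would pass 70% of its speed; a pose out of reach is approached as far as the arm can. A call with a number of a shift or a turn outside -1 to 1 is refused whole. A call with a gripper value outside its range is refused whole. "gripper" is the closure, from -1 (fully open) to 1 (shut), so that 0 is half open, set as the call begins (left out, the last holds). The fingers move at their own pace and stop on an object; "force" is the grip in N (left out, the last holds). Time passes only in rows, so rows that do not move let the fingers close. It gives the time, the measured TCP pose, the force and the opening at its end, in the units of the state.
- ctrl.sense(): the state, without advancing time (a new reading comes with each control period).
- capture(name): name is "side" or "top" or "wrist"; returns a dict with "image" (420x560x3 uint8, blue, green, red), "fov_y" (degrees; the focal length in pixels is half the picture's height over the tangent of half this angle, whatever the lens; pixels are square), "cx", "cy" (the principal point, pixels), "k1" (the pictures are not rectified: a ray, as slopes to the right and down, at radius r is drawn at 1 + k1 r^2 times it, then the intrinsics apply), "origin" and "orientation" of the camera in the world. Camera axes: x right, y down, z forward; pixel columns grow to the right and rows downward; lengths in mm; the calibration is good to about 2 mm. A picture is of the moment at which its call begins. There is no depth.
- ticket.finish_job(): hands the job in, once; it reports no verdict.
The state is a dict: "time_s": time; "joints": joint angles; "dq": joint speeds; "tau": joint torques, N m; "eef_pos": TCP position; "ee_rot": TCP orientation; "force": force on the tool from outside, world axes, zero at the start; "wrist_torque": the same for the moment, N m; "grip_width": opening from 0.0 (shut) to 1.0 (fully open).
Only numpy, scipy, OpenCV 4.12 (cv2) and the standard library are available. Lean on these libraries where they do the work, as an engineer would, in place of code of your own. Each camera call takes 0.05 s, during which the arm holds its last target.

## Working session

There is one attempt and no reset: what is moved stays moved. The work goes in short steps, Python scripts to look and compute and a tool call to move; the robot and the scene stay as the last step left them, time stands still between calls to the robot, and variables do not carry over. Pictures are saved under pics/ and viewed, and the job is handed in when it is done.

Besides the shell and the picture viewer there is one more tool, called after "Request:" as name(argument=value, ...) on one line, values as JSON. step_arm: Moves the arm, as the interface text tells. Its arguments: {"type":"object","properties":{"commands":{"type":"array","items":{"type":"array"}},"gripper":{"type":"number"},"force":{"type":"number"}},"required":["commands"]}

```bash
mkdir -p pics; ls; python3 - <<'E'
from rig import ctrl,capture
import cv2
s=ctrl.sense();print(s['time_s'],s['eef_pos'],s['ee_rot'],s['grip_width'],ctrl.nose_length)
for n in ('side','top'):
    c=capture(n);cv2.imwrite(f'pics/{n}0.png',c['image']);print({k:v for k,v in c.items() if k!='image'})
E
```

```text
pics
0.0 [ 217.27678828 -477.67184046  241.73002612] [ 0.14930078  0.69108046  0.15020896 -0.69105306] 1.0019695712995105 11.0
{'fov_y': 46.726417433495634, 'cx': 284.00853026036543, 'cy': 207.36038515115266, 'k1': 0.05608430747999058, 'origin': array([ 895.65052045,  213.43110188, 1300.12810301]), 'orientation': array([-0.08696329,  0.54183904,  0.82447291, -0.13817474])}
{'fov_y': 50.29203091789922, 'cx': 277.85336125526214, 'cy': 211.72723082719304, 'k1': -0.0879425000026186, 'origin': array([ 194.47496384,   35.72119634, 1447.62203105]), 'orientation': array([ 0.07355069, -0.67889399,  0.72628957, -0.07871912])}
```

View pics/side0.png

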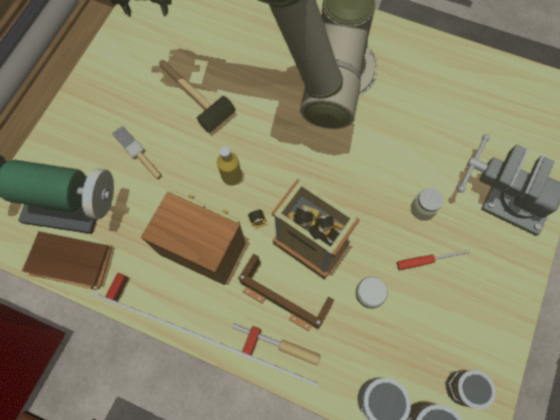

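View pics/top0.png

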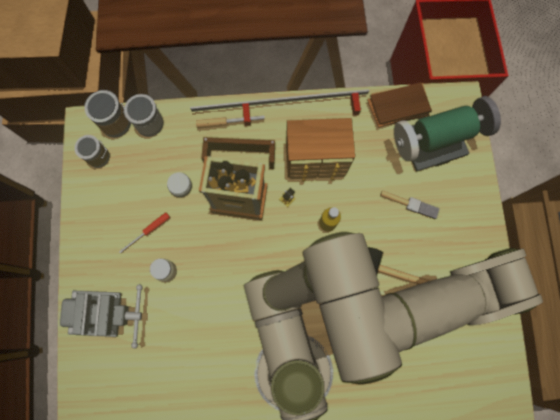

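The side view has the crate at about (313,230) and the dock behind it at about (290,290). The top view has the crate at about (236,185) and the dock at about (238,150). I'll enlarge both.

```bash
cat > h.py <<'E'
import numpy as np,cv2
from scipy.spatial.transform import Rotation as R
from rig import ctrl,capture
def K(c):
    f=210/np.tan(np.radians(c['fov_y']/2));return np.array([[f,0,c['cx']],[0,f,c['cy']],[0,0,1]])
def rot(q): return R.from_quat(np.r_[q[1:],q[0]]).as_matrix()
def dist(c): return np.array([c['k1'],0,0,0,0.])
def proj(c,P):
    M=rot(c['orientation']).T
    return cv2.projectPoints(np.asarray(P,float).reshape(-1,1,3),cv2.Rodrigues(M)[0],-M@c['origin'],K(c),dist(c))[0].reshape(-1,2)
def unproj(c,uv,z):
    p=cv2.undistortPoints(np.asarray(uv,float).reshape(-1,1,2),K(c),dist(c)).reshape(-1,2)
    d=np.c_[p,np.ones(len(p))]@rot(c['orientation']).T
    o=c['origin'];z=np.broadcast_to(z,len(p))
    return o+d*((z-o[2])/d[:,2])[:,None]
def crop(c,x0,y0,w,h,s,name,pts=None):
    im=cv2.resize(c['image'][y0:y0+h,x0:x0+w],None,fx=s,fy=s,interpolation=cv2.INTER_CUBIC)
    for i in range(0,w,20): cv2.putText(im,str(x0+i),(i*s,8),0,.3,(0,0,255),1);cv2.line(im,(i*s,9),(i*s,14),(0,0,255),1)
    for i in range(0,h,20): cv2.putText(im,str(y0+i),(0,i*s+4),0,.3,(0,0,255),1)
    if pts is not None:
        for a,b in pts:
            a=tuple(int(v) for v in ((np.array(a)-[x0,y0]+.5)*s));b=tuple(int(v) for v in ((np.array(b)-[x0,y0]+.5)*s))
            cv2.line(im,a,b,(255,0,255),1)
    cv2.imwrite(name,im)
def boxlines(c,pose,x0,x1,y0,y1,z0,z1):
    x,y,t=pose;C=np.array([[a,b,z] for z in(z0,z1) for a,b in((x0,y0),(x1,y0),(x1,y1),(x0,y1))],float)
    Q=C.copy();Q[:,0]=x+C[:,0]*np.cos(t)-C[:,1]*np.sin(t);Q[:,1]=y+C[:,0]*np.sin(t)+C[:,1]*np.cos(t)
    p=proj(c,Q);return [(p[i],p[(i+1)%4]) for i in range(4)]+[(p[4+i],p[4+(i+1)%4]) for i in range(4)]+[(p[i],p[i+4]) for i in range(4)]
E
python3 - <<'E'
from h import *
import pickle
cs={n:capture(n) for n in('side','top')};pickle.dump(cs,open('c0.pkl','wb'))
crop(cs['side'],225,170,120,170,5 if 0 else 3,'pics/s1.png');crop(cs['side'],230,170,150,115,5,'pics/s2.png');crop(cs['side'],225,240,150,100,5,'pics/s3.png');crop(cs['top'],180,125,140,105,5,'pics/t1.png')
E
```

```text
(no output)
```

View pics/s2.png

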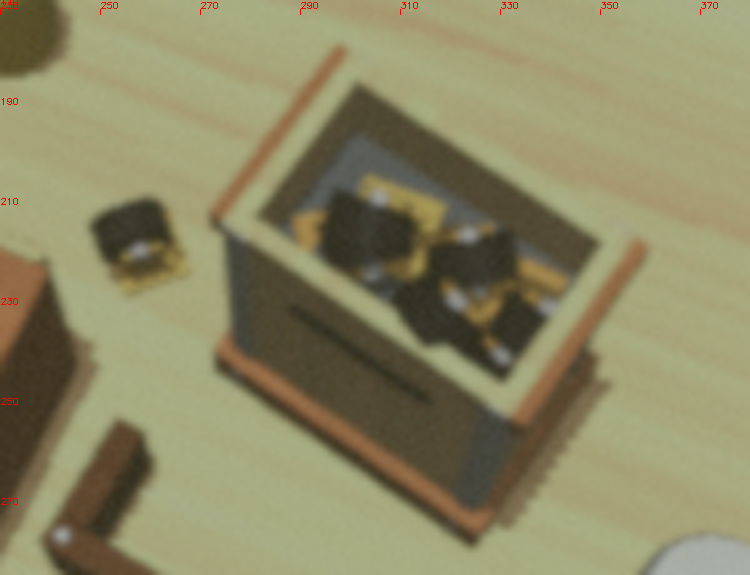

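View pics/s3.png

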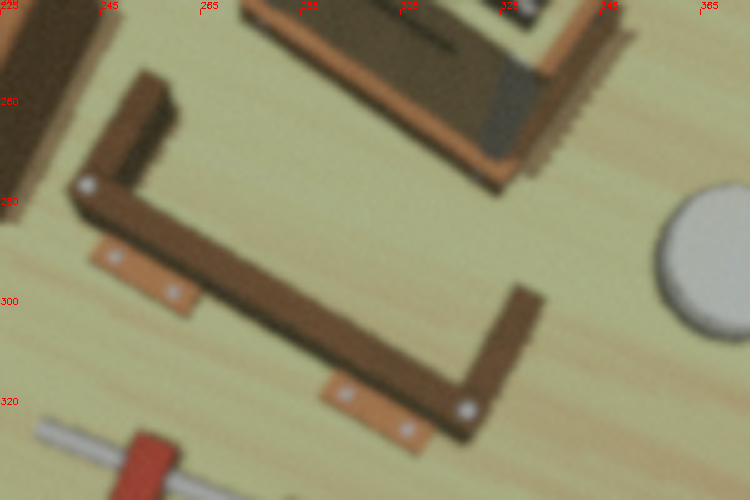

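View pics/t1.png

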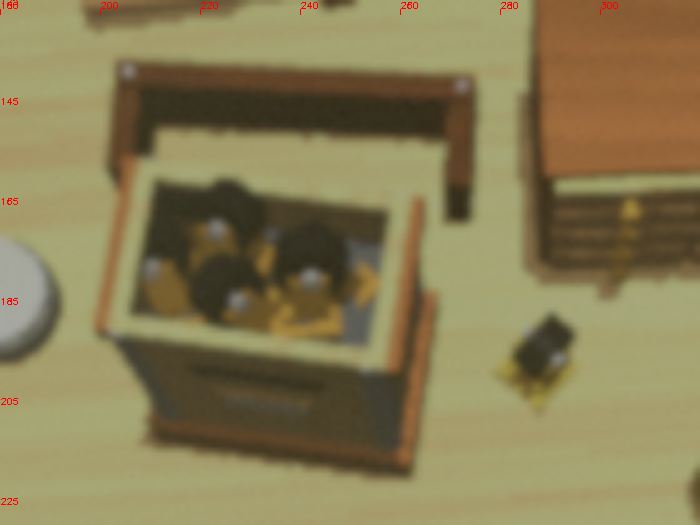

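```bash
cat > fit.py <<'E'
from h import *
from scipy.optimize import least_squares
def fit(obs,p0):
    # obs: (cam, local xyz, uv)
    def r(p):
        o=[]
        for c,L,uv in obs:
            x,y,z=L;w=[p[0]+x*np.cos(p[2])-y*np.sin(p[2]),p[1]+x*np.sin(p[2])+y*np.cos(p[2]),z]
            o+=list(proj(c,[w])[0]-uv)
        return np.array(o)
    s=least_squares(r,p0,loss='soft_l1',x_scale=[10,10,.1]);return s.x,r(s.x).round(1)
E
python3 - <<'E'
from fit import *
import pickle
cs=pickle.load(open('c0.pkl','rb'));S,T=cs['side'],cs['top']
print(unproj(S,[(242.4,277),(318.4,322)],80).round(0),unproj(T,[(205.6,139.4),(272.4,142.2)],80).round(0))
d,r=fit([(S,(67.5,-109.5,80),(242.3,276.9)),(S,(67.5,109.5,80),(318.3,321.9)),(T,(67.5,109.5,80),(205.5,139.3)),(T,(67.5,-109.5,80),(272.3,142.1))],[600,100,0]);print('dock',d,r)
k,r=fit([(S,(58.5,-85.5,45),(274,239)),(S,(58.5,85.5,45),(327.6,273)),(S,(58.5,-85.5,0),(273.5,244)),(S,(58.5,85.5,0),(324.5,279)),
 (T,(-58.5,85.5,0),(210,213)),(T,(-58.5,-85.5,0),(262,219.6))],[500,100,0]);print('crate',k,r)
c,s=np.cos(d[2]),np.sin(d[2]);e=k[:2]-d[:2];print('rel',c*e[0]+s*e[1],-s*e[0]+c*e[1],k[2]-d[2])
def L(C): return boxlines(C,d,58.5,76.5,-118.5,118.5,0,80)+boxlines(C,d,0,58.5,100.5,118.5,0,80)+boxlines(C,d,0,58.5,-118.5,-100.5,0,80)+boxlines(C,k,-58.5,58.5,-85.5,85.5,0,45)+boxlines(C,k,-50.5,50.5,-85.5,85.5,259,260)
crop(S,225,170,150,160,5 if 0 else 4,'pics/s4.png',L(S));crop(T,180,125,140,105,5,'pics/t4.png',L(T))
# bystanders, approx
print('tin',unproj(S,[(372,292)],45),unproj(T,[(179,184)],45),'castor',unproj(S,[(258,222)],10),unproj(T,[(288,200)],10))
print('bottle',unproj(T,[(333,218)],100),unproj(S,[(231,178)],10),'jar',unproj(T,[(162,270)],85),unproj(S,[(430,200)],80),'mallet',unproj(S,[(215,115),(165,65)],30))
E
```

```text
[[730.  19.  80.]
 [756. 236.  80.]] [[750. 234.  80.]
 [726.  18.  80.]]
dock [ 6.74603965e+02  1.34817296e+02 -1.19784318e-01] [ 0.1 -0.5  0.  -0.6 -0.3 -1.1 -0.1 -0.8]
crate [ 5.60565777e+02  1.41309227e+02 -1.99550777e-01] [-0.7  0.3 -0.6  2.7  0.2 -0.4  1.2 -0.1  0.7  0.5 -0.2  0.6]
rel -113.99681366572162 -7.181930759662083 -0.07976645817631126
tin [[628.01877038 334.58075047  45.        ]] [[615.74343195 331.140626    45.        ]] castor [[564.11289456 -17.86115668  10.        ]] [[546.40633366 -21.76852366  10.        ]]
bottle [[ 458.17133192 -152.31521573  100.        ]] [[ 474.77434619 -143.24884681   10.        ]] jar [[334.68227898 380.79928438  85.        ]] [[346.09119883 387.85218308  80.        ]] mallet [[ 319.26108635 -266.58956314   30.        ]
 [ 225.78337423 -480.48510359   30.        ]]
```

View pics/s4.png

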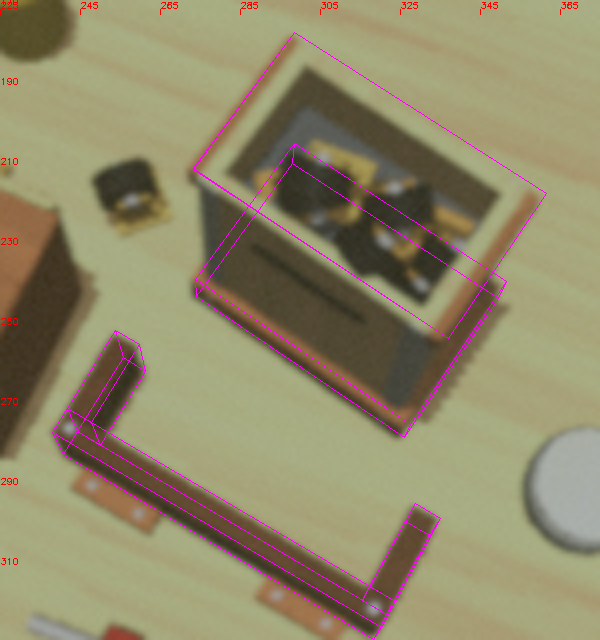

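View pics/t4.png

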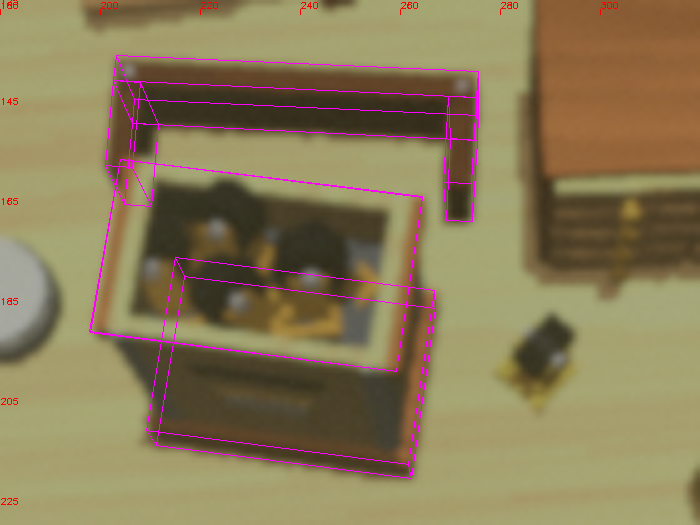

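Both fits overlay well. The dock is at (675,135) with yaw -0.12, and the crate in the dock frame is at (-114,-7) with yaw -0.08. The gripper's body is wider than a closed finger, so I'll push with the back of one open finger and the jaws along the push direction. That leaves the body clear of the crate.

```bash
python3 - <<'E'
from h import *
s=ctrl.sense();M=rot(s['ee_rot']);print(M.round(3),s['eef_pos'],s['force'],s['joints'])
y=M[:,1];print('jaw yaw',np.arctan2(y[1],y[0]))
E
```

```text
[[-0.     0.414 -0.91 ]
 [ 0.001 -0.91  -0.414]
 [-1.    -0.001 -0.   ]] [ 217.30658467 -477.79095579  241.97683385] [-0.33239659 -0.04039155  0.38873573] [-1.36737381e+00  3.13249041e-01  1.49806808e+00  5.96986186e-06
  1.33099134e+00 -2.23424599e-01]
jaw yaw -1.1439505786633655
```

Request:
step_arm(commands=[[[0.32,0.97,0],0.02],[[0.32,0.97,0],0.02],[[0.32,0.97,0],0.02],[[0.32,0.97,0],0.02],[[0.32,0.97,0],0.02]], gripper=-1, force=80)

```text
time_s: 0.7
eef_pos: [281.5, -282.3, 242.2]
ee_rot: [0.257, 0.659, 0.257, -0.659]
force: [0.6, -0.1, -0.5]
grip_width: 1.001
```

Request:
step_arm(commands=[[[0.32,0.97,0],0.02],[[0.32,0.97,0],0.02],[[0.32,0.97,0],0.02],[[0.32,0.97,0],0.02],[[0.32,0.97,0],0.02]])

```text
time_s: 1.2
eef_pos: [345.4, -88.3, 242.4]
ee_rot: [0.357, 0.611, 0.356, -0.61]
force: [0.5, -0.0, 0.5]
grip_width: 1.0
```

Request:
step_arm(commands=[[[0.32,0.97,0],0.02],[[0.32,0.97,0],0.02],[[0.32,0.97,0],0.02],[[0.32,0.97,0],0.02],[[0.32,0.97,0],0.02]])

```text
time_s: 1.7
eef_pos: [409.5, 105.9, 242.3]
ee_rot: [0.448, 0.547, 0.448, -0.547]
force: [-0.3, -1.4, 0.4]
grip_width: 1.001
```

Request:
step_arm(commands=[[[0.3,0.97,0],0.013],[[0,0,0],0],[[0,0,0],0]])

```text
time_s: 2.0
eef_pos: [421.1, 143.2, 242.0]
ee_rot: [-0.459, -0.538, -0.459, 0.538]
force: [-0.7, -0.3, 0.2]
grip_width: 1.002
```

Before going down I'll check clearance and orientation.

```bash
python3 - <<'E'
from h import *
M=rot(ctrl.sense()['ee_rot']);y=M[:,1];print('jaw yaw',np.arctan(y[1]/y[0]))
a=capture('side');b=capture('top')
crop(a,170,90,200,150,4,'pics/s5.png');crop(b,150,120,200,150,4,'pics/t5.png')
E
```

```text
jaw yaw -0.15924690390598795
```

View pics/s5.png

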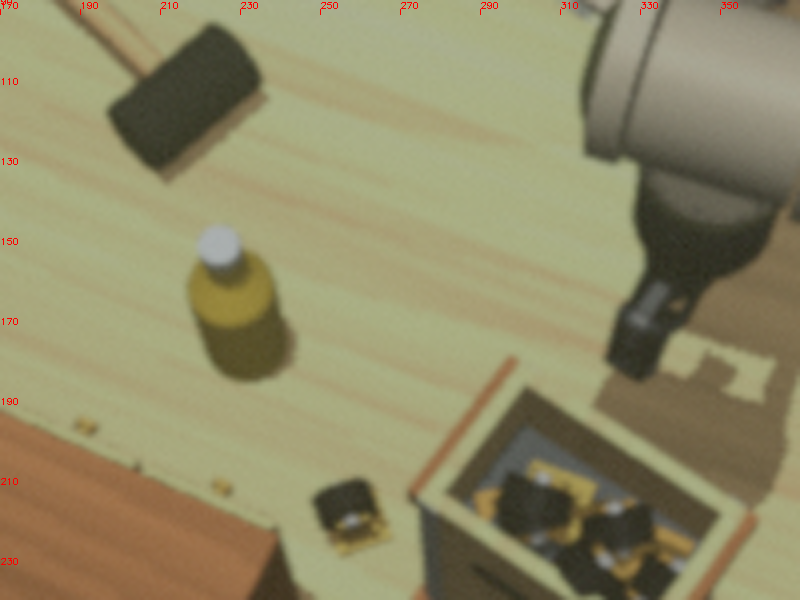

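View pics/t5.png

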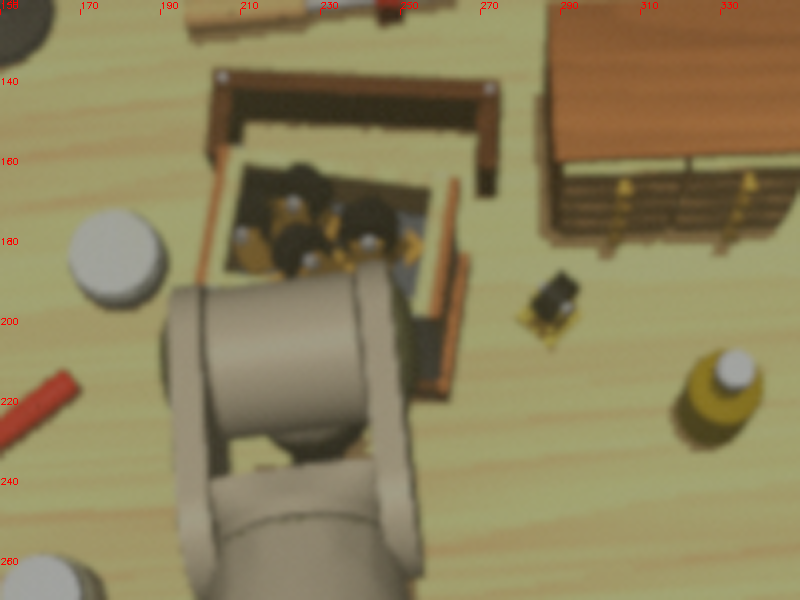

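```bash
python3 - <<'E'
from h import *
import pickle
S=pickle.load(open('c0.pkl','rb'))['side']
T=pickle.load(open('c0.pkl','rb'))['top']
for z in range(220,520,20): print(z,proj(S,[(421,143,z)]).round(0)[0],unproj(T,[(194,200),(196,193),(240,186),(232,227)],z)[:,:2].round(0).tolist())
from itertools import product
print([ (z,proj(S,[(421+50,143-8,z)]).round(0)[0]) for z in (220,230,240,250)])
E
```

```text
220 [338. 169.] [[513.0, 252.0], [533.0, 246.0], [545.0, 120.0], [428.0, 148.0]]
240 [339. 166.] [[508.0, 249.0], [528.0, 243.0], [539.0, 119.0], [424.0, 146.0]]
260 [340. 163.] [[503.0, 245.0], [522.0, 239.0], [534.0, 117.0], [421.0, 144.0]]
280 [341. 159.] [[497.0, 242.0], [517.0, 236.0], [528.0, 116.0], [417.0, 143.0]]
300 [342. 155.] [[492.0, 238.0], [511.0, 232.0], [522.0, 115.0], [413.0, 141.0]]
320 [343. 152.] [[487.0, 235.0], [506.0, 229.0], [517.0, 113.0], [409.0, 139.0]]
340 [344. 148.] [[482.0, 231.0], [500.0, 226.0], [511.0, 112.0], [405.0, 137.0]]
360 [345. 143.] [[477.0, 228.0], [495.0, 222.0], [505.0, 110.0], [402.0, 135.0]]
380 [346. 139.] [[472.0, 224.0], [489.0, 219.0], [499.0, 109.0], [398.0, 134.0]]
400 [347. 135.] [[466.0, 221.0], [484.0, 215.0], [494.0, 108.0], [394.0, 132.0]]
420 [348. 130.] [[461.0, 217.0], [478.0, 212.0], [488.0, 106.0], [390.0, 130.0]]
440 [350. 125.] [[456.0, 214.0], [472.0, 208.0], [482.0, 105.0], [386.0, 128.0]]
460 [351. 120.] [[451.0, 210.0], [467.0, 205.0], [477.0, 104.0], [382.0, 126.0]]
480 [352. 115.] [[446.0, 206.0], [461.0, 202.0], [471.0, 102.0], [379.0, 124.0]]
500 [354. 110.] [[440.0, 203.0], [456.0, 198.0], [465.0, 101.0], [375.0, 123.0]]
[(220, array([328., 186.])), (230, array([328., 185.])), (240, array([328., 183.])), (250, array([329., 181.]))]
```

The wrist housing's underside comes out about 150 mm above the TCP and its front about 50–60 mm ahead of the axis. The crate face will be about 65 mm from the axis when the finger touches. That's tight but enough, so I'll descend.

Request:
step_arm(commands=[[[0,0,-1],0],[[0,0,-1],0],[[0,0,-1],0],[[0,0,-1],0],[[0,0,-0.8],0]])

```text
time_s: 2.6
eef_pos: [420.8, 141.6, 48.7]
ee_rot: [-0.457, -0.539, -0.458, 0.539]
force: [0.5, 0.1, -0.3]
grip_width: 0.998
```

Request:
step_arm(commands=[[[0,0,-0.4],0],[[0,0,-0.3],0],[[0,0,0],0],[[0,0,0],0]])

```text
time_s: 3.0
eef_pos: [421.6, 142.2, 22.8]
ee_rot: [0.458, 0.539, 0.458, -0.539]
force: [-0.0, 0.5, 0.9]
grip_width: 0.999
```

```bash
python3 - <<'E'
from h import *
s=ctrl.sense();print(s['eef_pos'],s['force'])
a=capture('side');b=capture('wrist')
crop(a,240,110,200,150,4,'pics/s6.png');cv2.imwrite('pics/w6.png',b['image'])
E
```

```text
[421.60846917 142.17912073  22.83396957] [-0.01541353  0.5227552   0.85159956]
```

View pics/s6.png

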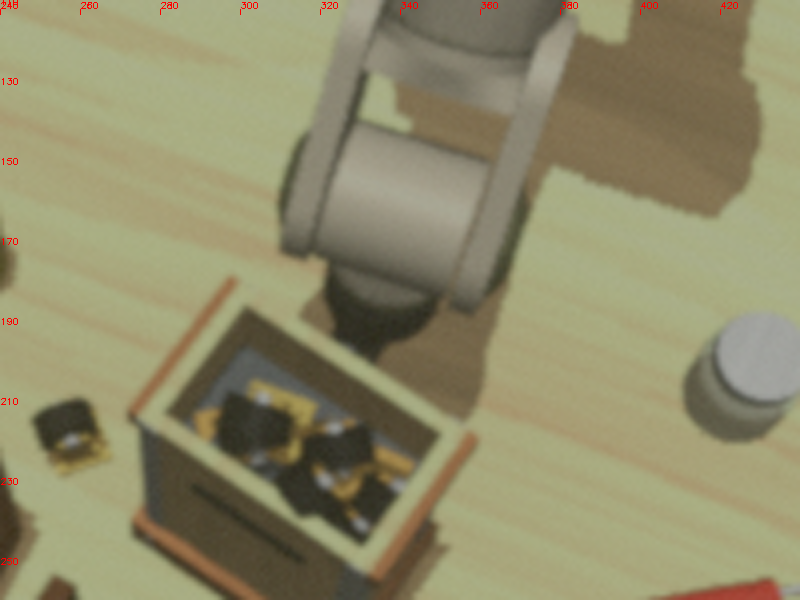

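View pics/w6.png

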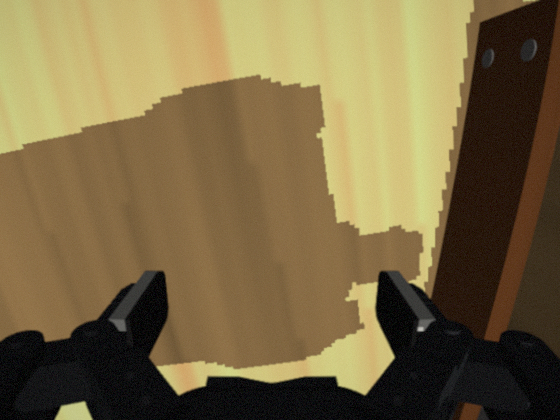

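The side view shows the wrist housing clear of the rim. In the wrist view the right-hand finger is just short of the plinth, at about column 430. I'll creep in.

Request:
step_arm(commands=[[[0.1,-0.012,-0.05],0],[[0.1,-0.012,0],0],[[0.1,-0.012,0],0],[[0.1,-0.012,0],0],[[0,0,0],0]])

```text
time_s: 3.6
eef_pos: [435.8, 141.0, 19.6]
ee_rot: [-0.457, -0.537, -0.459, 0.54]
force: [-7.2, 0.2, 0.0]
grip_width: 0.997
```

Request:
step_arm(commands=[[[0.1,-0.012,0],0],[[0.1,-0.012,0],0],[[0.1,-0.012,0],0],[[0,0,0],0]])

```text
time_s: 4.0
eef_pos: [447.1, 139.5, 19.3]
ee_rot: [-0.457, -0.537, -0.46, 0.54]
force: [-8.7, -0.2, -1.9]
grip_width: 1.003
```

```bash
python3 - <<'E'
from h import *
a=capture('side');b=capture('wrist')
crop(a,230,160,150,115,5,'pics/s7.png');cv2.imwrite('pics/w7.png',b['image'])
E
```

```text
(no output)
```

View pics/s7.png

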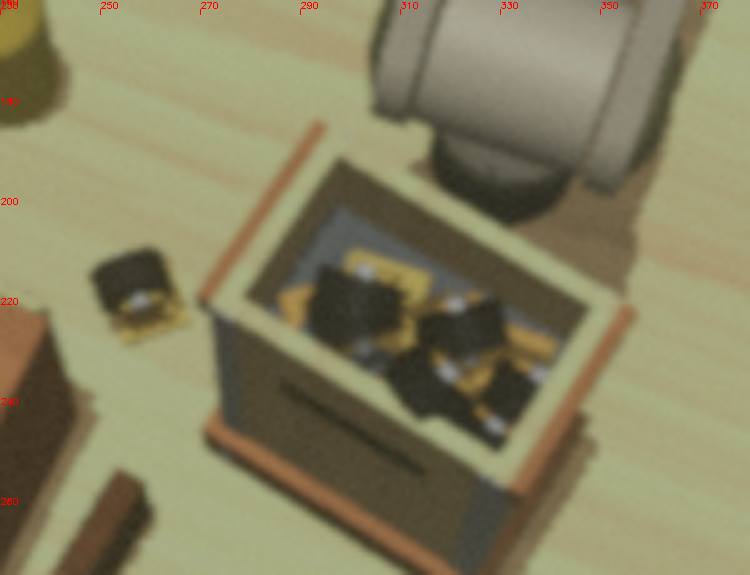

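View pics/w7.png

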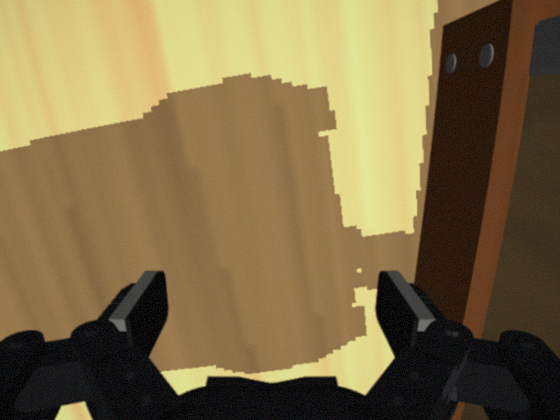

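```bash
cat > trk.py <<'E'
from h import *
import pickle
S=pickle.load(open('c0.pkl','rb'))['side']
D=np.array([674.6,134.8,-.1198]);K0=np.array([560.6,141.3,-.1996])
A0=np.array([(260,220),(358,87),(600,243),(500,380)])/5+(230,170)
def track(A1):
    P=unproj(S,A0,260)[:,:2];Q=unproj(S,A1,260)[:,:2]
    p=P-P.mean(0);q=Q-Q.mean(0);t=np.arctan2((p[:,0]*q[:,1]-p[:,1]*q[:,0]).sum(),(p*q).sum())
    c,s=np.cos(t),np.sin(t);R_=np.array([[c,-s],[s,c]])
    k=np.r_[R_@(K0[:2]-P.mean(0))+Q.mean(0),K0[2]+t]
    print('resid',(q-p@R_.T).round(1).tolist());return k
def rel(k):
    c,s=np.cos(D[2]),np.sin(D[2]);e=k[:2]-D[:2];return np.array([c*e[0]+s*e[1],-s*e[0]+c*e[1],k[2]-D[2]]).round(3)
def overlay(C,k,box,s,name):
    L=boxlines(C,D,58.5,76.5,-118.5,118.5,0,80)+boxlines(C,k,-58.5,58.5,-85.5,85.5,0,45)+boxlines(C,k,-50.5,50.5,-85.5,85.5,259,260)
    crop(C,*box,s,name,L)
E
python3 - <<'E'
from trk import *
k=track(np.array([(247,295),(341,160),(590,308),(497,447)])/5+(230,160));print(k,rel(k))
p=ctrl.sense()['eef_pos'];print('hand in crate frame',rel(np.r_[p[:2],0]), [np.cos(k[2])*(p[0]-k[0])+np.sin(k[2])*(p[1]-k[1]),-np.sin(k[2])*(p[0]-k[0])+np.cos(k[2])*(p[1]-k[1])])
E
```

```text
resid [[-0.3, -0.9], [0.6, 0.1], [0.6, 0.3], [-0.8, 0.5]]
[ 5.71196662e+02  1.40292734e+02 -1.59928875e-01] [-1.03319e+02 -6.90500e+00 -4.00000e-02]
hand in crate frame [-2.26379e+02 -2.24650e+01  1.20000e-01] [np.float64(-122.33734086382663), np.float64(-20.484600480643785)]
```

The crate has moved 11 mm and its yaw error has halved to -0.04. I'll push another 10 mm here, then shift to the centre line.

Request:
step_arm(commands=[[[0.1,-0.012,0],0],[[0.1,-0.012,0],0],[[0.06,-0.008,0],0],[[0,0,0],0]])

```text
time_s: 4.5
eef_pos: [457.1, 138.3, 19.2]
ee_rot: [-0.457, -0.536, -0.46, 0.541]
force: [-9.8, 0.5, -1.3]
grip_width: 0.999
```

Request:
step_arm(commands=[[[-0.2,0.03,0],0],[[0,0.25,0],0.006],[[0,0.25,0],0.006],[[0,0,0],0],[[0,0,0],0]])

```text
time_s: 5.0
eef_pos: [451.9, 159.8, 20.4]
ee_rot: [0.469, 0.53, 0.468, -0.529]
force: [0.4, 0.1, -0.4]
grip_width: 0.999
```

```bash
python3 - <<'E'
from h import *
s=ctrl.sense();print(s['time_s'],s['eef_pos'],s['force'],np.arctan(rot(s['ee_rot'])[1,1]/rot(s['ee_rot'])[0,1]))
a=capture('side')
crop(a,230,160,150,115,5,'pics/s8.png')
E
```

```text
5.0 [451.93810982 159.84255443  20.36805654] [ 0.35563904  0.11878947 -0.38623523] -0.12208077412357235
```

View pics/s8.png

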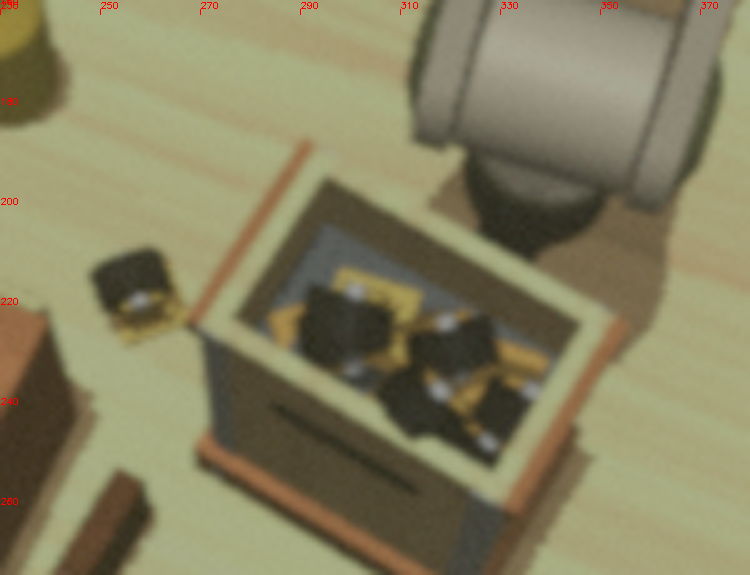

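```bash
python3 - <<'E'
from trk import *
k=track(np.array([(234,316),(325,179),(580,324),(493,467)])/5+(230,160));print(k,rel(k))
p=ctrl.sense()['eef_pos'];print([np.cos(k[2])*(p[0]-k[0])+np.sin(k[2])*(p[1]-k[1]),-np.sin(k[2])*(p[0]-k[0])+np.cos(k[2])*(p[1]-k[1])])
E
```

```text
resid [[-0.8, -1.9], [0.4, -0.8], [0.9, 0.6], [-0.5, 2.1]]
[ 5.81295112e+02  1.39146592e+02 -1.36087993e-01] [-9.3156e+01 -6.8360e+00 -1.6000e-02]
[np.float64(-130.96195356696944), np.float64(2.7143925210307955)]
```

Yaw error is now -0.016 and 93 mm remain. I'll push just right of the centre.

Request:
step_arm(commands=[[[0.1,-0.16,0],0],[[0.14,-0.017,0],0],[[0.14,-0.017,0],0],[[0.14,-0.017,0],0],[[0.14,-0.017,0],0]])

```text
time_s: 5.55
eef_pos: [475.4, 150.1, 19.4]
ee_rot: [-0.466, -0.528, -0.47, 0.532]
force: [-16.1, 1.3, 6.2]
grip_width: 1.0
```

Request:
step_arm(commands=[[[0.14,-0.017,0],0],[[0.14,-0.017,0],0],[[0.14,-0.017,0],0],[[0.07,-0.008,0],0],[[0,0,0],0]])

```text
time_s: 6.05
eef_pos: [495.7, 147.7, 19.4]
ee_rot: [-0.467, -0.528, -0.47, 0.532]
force: [-9.5, 0.4, 1.3]
grip_width: 0.998
```

```bash
python3 - <<'E'
from h import *
s=ctrl.sense();print(s['time_s'],s['eef_pos'],s['force'])
a=capture('side')
crop(a,220,170,150,115,5,'pics/s9.png')
E
```

```text
6.05 [495.71114366 147.6586924   19.38773448] [-9.4611437   0.39206233  1.33093013]
```

View pics/s9.png

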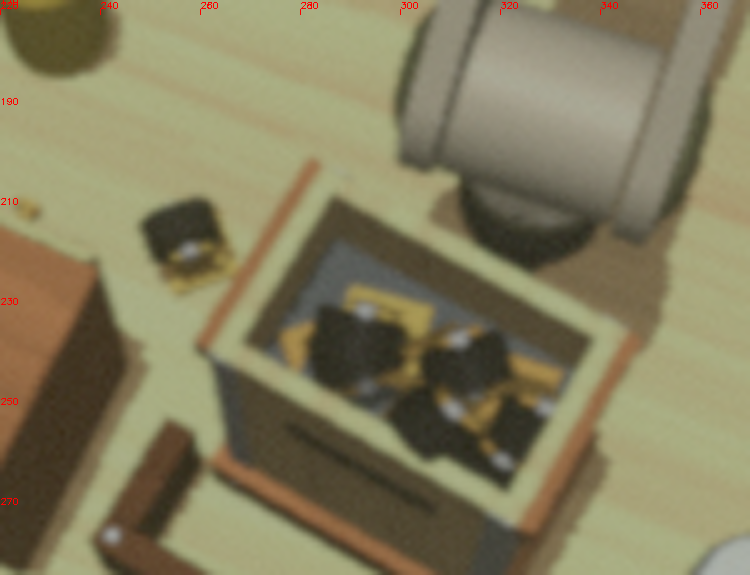

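```bash
cat >> trk.py <<'E'
def rep(A1):
    k=track(A1);print(k,rel(k))
    p=ctrl.sense()['eef_pos'];print('hand local',[round(np.cos(k[2])*(p[0]-k[0])+np.sin(k[2])*(p[1]-k[1]),1),round(-np.sin(k[2])*(p[0]-k[0])+np.cos(k[2])*(p[1]-k[1]),1)]);return k
E
python3 - <<'E'
from trk import *
rep(np.array([(246,338),(334,198),(592,340),(508,490)])/5+(220,170))
E
```

```text
resid [[-1.5, -1.4], [0.7, -0.9], [0.7, -0.1], [0.1, 2.4]]
[ 6.17798363e+02  1.35954511e+02 -1.17908361e-01] [-5.6532e+01 -5.6420e+00  2.0000e-03]
hand local [np.float64(-122.6), np.float64(-2.7)]
```

The crate is square to 0.002 rad with 56 mm left. I'll push about 40 mm more.

Request:
step_arm(commands=[[[0.14,-0.017,0],0],[[0.14,-0.017,0],0],[[0.14,-0.017,0],0],[[0.14,-0.017,0],0],[[0.14,-0.017,0],0]])

```text
time_s: 6.6
eef_pos: [523.0, 144.3, 19.0]
ee_rot: [-0.466, -0.528, -0.47, 0.532]
force: [-13.7, 1.2, 1.7]
grip_width: 1.003
```

Request:
step_arm(commands=[[[0.14,-0.017,0],0],[[0.14,-0.017,0],0],[[0.04,-0.005,0],0],[[0,0,0],0]])

```text
time_s: 7.0
eef_pos: [536.3, 142.7, 18.9]
ee_rot: [-0.467, -0.528, -0.47, 0.532]
force: [-10.0, 1.2, -1.3]
grip_width: 1.0
```

```bash
python3 - <<'E'
from h import *
s=ctrl.sense();print(s['time_s'],s['eef_pos'],s['force'])
a=capture('side')
crop(a,220,190,150,115,5,'pics/s10.png')
E
```

```text
7.0 [536.30829245 142.68697321  18.91296173] [-10.02256505   1.22580489  -1.27286616]
```

View pics/s10.png

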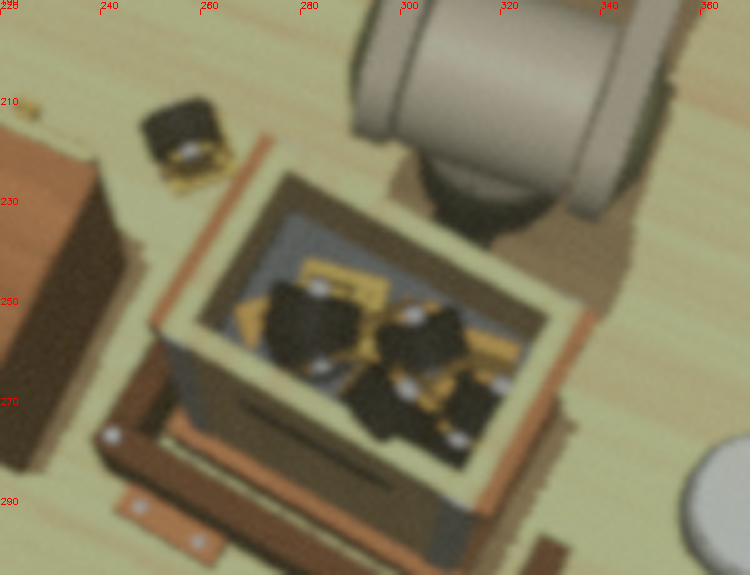

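```bash
python3 - <<'E'
from trk import *
rep(np.array([(198,320),(287,172),(549,316),(464,469)])/5+(220,190))
E
```

```text
resid [[-0.5, -1.3], [-0.1, -1.0], [0.8, 0.3], [-0.2, 2.0]]
[ 6.58093284e+02  1.31177702e+02 -1.04266324e-01] [-15.955  -5.569   0.016]
hand local [np.float64(-122.3), np.float64(-1.2)]
```

16 mm remains. I'll push slowly and watch for the force to rise at the stop.

Request:
step_arm(commands=[[[0.1,-0.012,0],0],[[0.1,-0.012,0],0],[[0.08,-0.01,0],0],[[0,0,0],0]])

```text
time_s: 7.45
eef_pos: [547.6, 141.3, 18.9]
ee_rot: [-0.467, -0.528, -0.47, 0.532]
force: [-8.8, 0.7, -1.8]
grip_width: 0.998
```

Request:
step_arm(commands=[[[0.05,-0.006,0],0],[[0.05,-0.006,0],0],[[0,0,0],0]])

```text
time_s: 7.75
eef_pos: [548.7, 141.8, 18.6]
ee_rot: [-0.465, -0.526, -0.472, 0.533]
force: [-26.3, 5.8, 5.8]
grip_width: 1.002
```

Request:
step_arm(commands=[[[0.02,-0.002,0],0],[[0,0,0],0],[[0,0,0],0]])

```text
time_s: 8.05
eef_pos: [548.7, 141.8, 18.6]
ee_rot: [-0.465, -0.526, -0.472, 0.534]
force: [-33.0, 4.2, 11.4]
grip_width: 1.004
```

```bash
python3 - <<'E'
from h import *
s=ctrl.sense();print(s['time_s'],s['eef_pos'],s['force'])
a=capture('side')
crop(a,220,190,150,115,5,'pics/s11.png')
crop(a,230,240,110,90,6,'pics/s12.png')
E
```

```text
8.05 [548.65736831 141.78983317  18.64880235] [-32.98472858   4.20916827  11.390896  ]
```

View pics/s11.png

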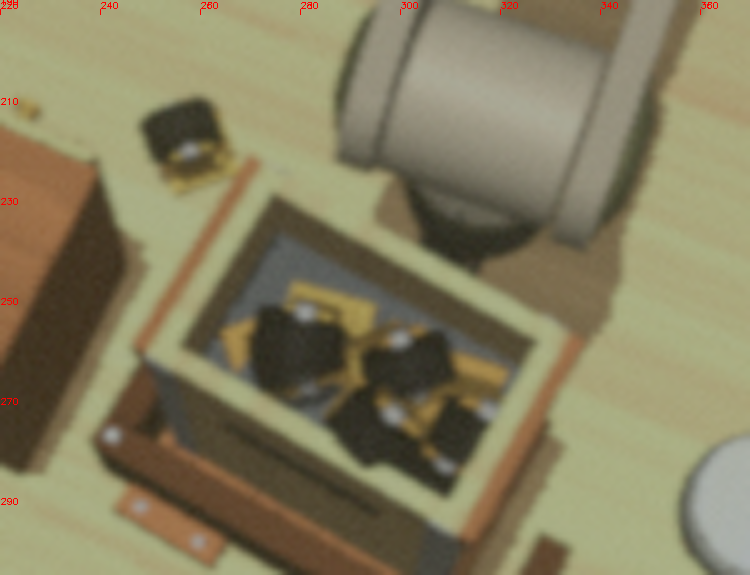

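View pics/s12.png

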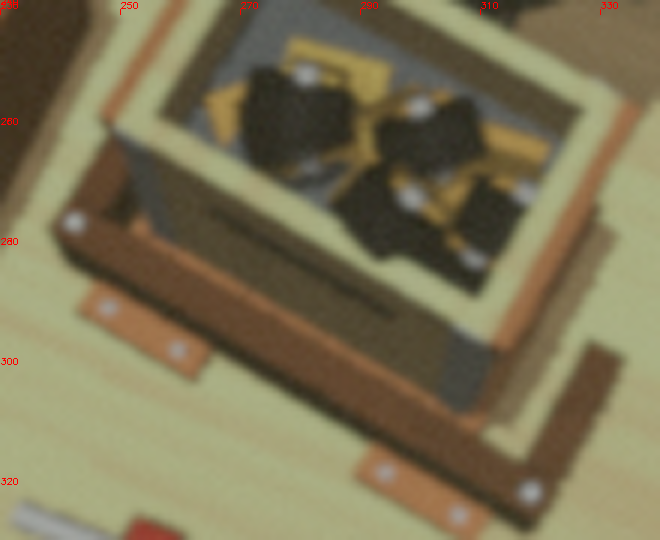

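```bash
python3 - <<'E'
from trk import *
k=rep(np.array([(182,346),(274,196),(536,344),(449,496)])/5+(220,190))
a=capture('side');overlay(a,k,(220,200,130,120),5,'pics/s13.png')
E
```

```text
resid [[0.0, -1.6], [-0.5, -1.0], [1.0, 0.7], [-0.6, 1.9]]
[ 6.71312623e+02  1.30066650e+02 -1.10393461e-01] [-2.698 -5.092  0.009]
hand local [np.float64(-123.2), np.float64(-1.8)]
```

View pics/s13.png

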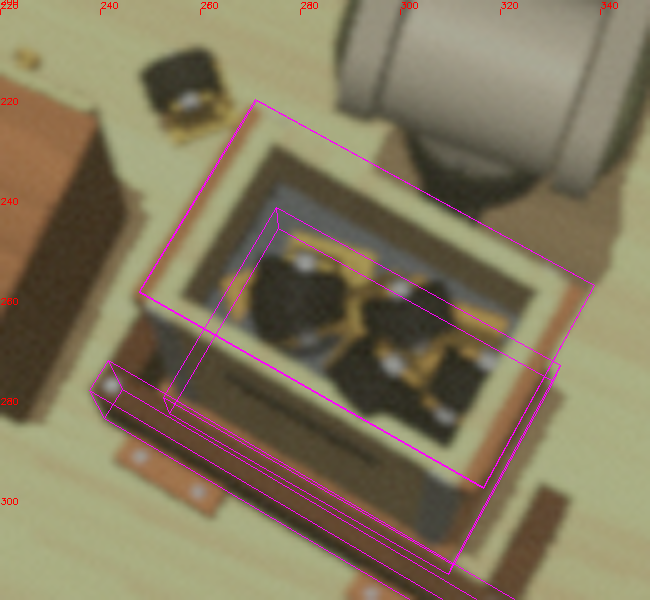

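The force climbed from 9 to 33 N with no further motion. The crate measures x = -2.7 mm, y = -5 mm and yaw 0.009 rad in the dock frame, so it is seated. I'll back off now.

Request:
step_arm(commands=[[[-0.1,0.012,0],0],[[-0.3,0.036,0],0],[[-0.7,0.08,0],0],[[-0.9,0.1,0],0],[[-0.9,0.1,0],0]])

```text
time_s: 8.65
eef_pos: [437.8, 153.7, 20.3]
ee_rot: [0.468, 0.53, 0.468, -0.53]
force: [0.6, 1.5, 0.7]
grip_width: 1.003
```

Request:
step_arm(commands=[[[-0.6,0,0.5],0],[[0,0,0.9],0],[[0,0,0.5],0],[[0,0,0],0],[[0,0,0],0]])

```text
time_s: 9.15
eef_pos: [414.7, 153.9, 96.1]
ee_rot: [0.468, 0.53, 0.468, -0.53]
force: [0.3, -0.1, -0.5]
grip_width: 1.003
```

```bash
python3 - <<'E'
from trk import *
s=ctrl.sense();print(s['time_s'],s['eef_pos'],s['force'])
a=capture('side');crop(a,220,190,150,115,5,'pics/s14.png');cv2.imwrite('pics/s15.png',a['image'])
crop(capture('top'),170,110,150,115,5,'pics/t14.png')
E
```

```text
9.15 [414.74483073 153.88785167  96.08127679] [ 0.29995306 -0.05730819 -0.46867905]
```

View pics/s14.png

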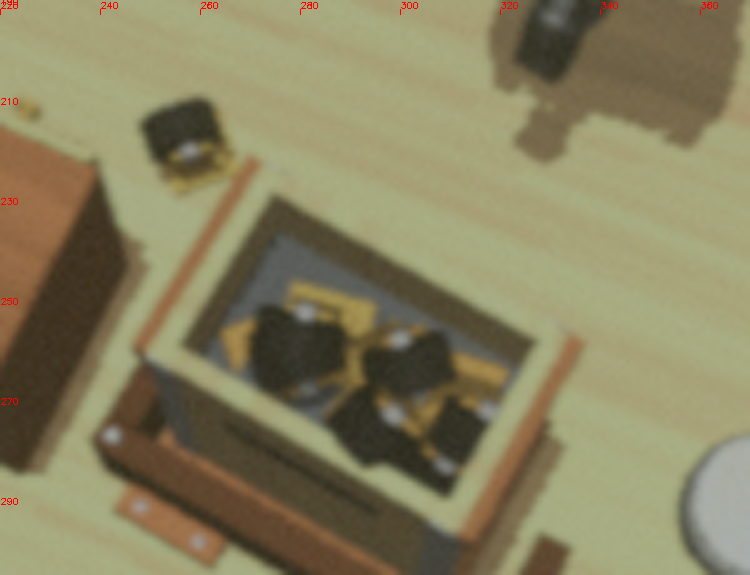

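View pics/s15.png

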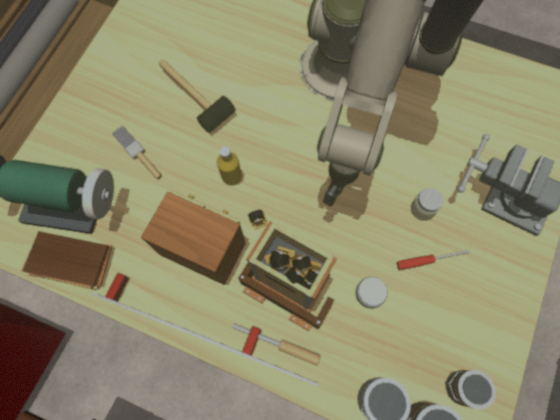

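View pics/t14.png

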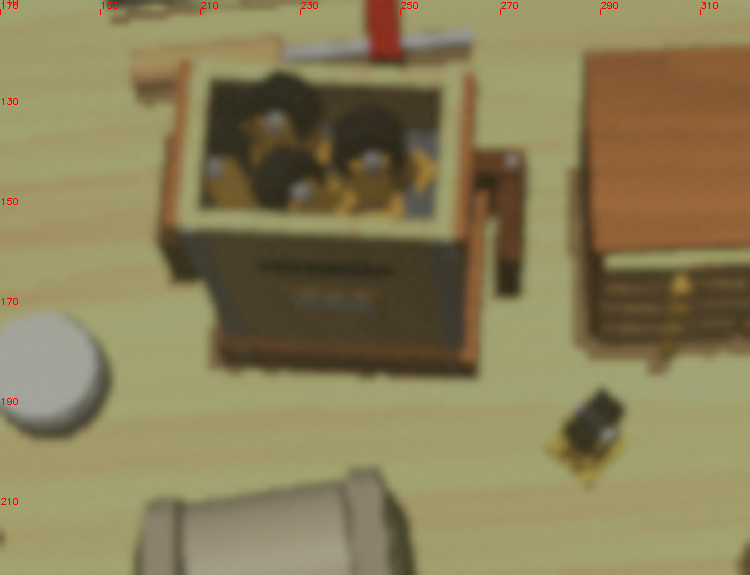

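```bash
python3 - <<'E'
from fit import *
from trk import *
T=pickle.load(open('c0.pkl','rb'))['top']
k,r=fit([(T,(-58.5,85.5,0),(212.6,183.4)),(T,(-58.5,-85.5,0),(264.8,185.2)),(T,(-50.5,85.5,260),(202.6,156.6)),(T,(-50.5,-85.5,260),(262.3,158.6)),(T,(50.5,-85.5,260),(263.4,123.8)),(T,(50.5,85.5,260),(206.4,122))],[670,130,-.1]);print(k,rel(k),r)
E
```

```text
[ 6.70613416e+02  1.30209558e+02 -1.08990758e-01] [-3.409 -5.034  0.011] [ 1.6  0.4  0.1  0.6 -1.  -1.   0.1 -0.8  0.8  0.5 -1.9  0.2]
```

```bash
python3 -c "
from rig import ticket
print(ticket.finish_job())"
```

```text
the job is handed in; nothing more can be done
None
```

The crate is pushed home against the dock's back stop and the job is handed in, at about 9 s on the robot's clock. I used the back of one open finger low on the plinth, with the TCP at about 20 mm. The first push, right of centre, squared it up and the rest went in near the centre line.

- **Seating:** at the end the force rose from 9 N to 33 N with almost no further motion, which is how I judged it had met the stop.
- **Final pose:** after backing off, the top view gave x ≈ -3.4 mm, y ≈ -5 mm and yaw ≈ 0.01 rad in the dock frame. The side view while still pressing agreed to within 1 mm, and the crate looked unmoved after backing off.
- **Possible offset:** the 3 mm shortfall in x is probably calibration error (about 2 mm), since the force showed a hard stop. It still lies within the 6 mm limit.
- **Clearance:** the crate looked upright throughout and the bystanders look unmoved in the last pictures, judged by eye. The hand ended well away from the crate, reading no contact force.

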